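# Hook a dropped locking ring out from under the sheeter guard

## Robot

A 6-joint arm with a two-finger parallel gripper is mounted at the origin on the work surface. World frame = base frame: x ahead of the robot, y to its left, z up, the work surface at z = 0. Lengths are in m, angles in degrees, forces in N, time in s.
With the tool pointing down it reaches from about 0.25 to 0.85 m from the base axis. Payload 12.5 kg.
Tool frame: the origin (TCP) lies on the centre line of the jaws, within the pads' length; the fingertips stand 11 mm ahead of it and the grasp point (between the pads) lies 8 mm behind it; y points along the fingers, z is the direction in which the jaws open and shut, and the axes are right-handed (so a half turn about y gives the same grasp; the last joint's range is limited). The gripper opens to 93 mm and grips with 3 to 60 N. Pads are 15 mm wide; open, the fingers measure 128 mm over their backs; the gripper's body (75 mm by 188 mm) begins 65 mm behind the grasp point.
Start: joints at [67.632, 20.094, 94.641, -0, 65.266, -4.847], TCP at [0.166, 0.524, 0.23] pointing down, gripper open.
Joint ranges: [-157.81, 157.81], [-45, 120.19], [0.68, 151.7], [-89.99, 269.99], [4.06, 180], [-164.3, 164.3]. Speed limits (degrees/s): [127.2, 127.2, 159.86, 180, 180, 180].

## Interface

Orientations are given as [roll, pitch, yaw] about the fixed x, y, z axes, in that order (R = Rz(yaw) Ry(pitch) Rx(roll)).
In Python, from workcell import ctrl, optics, masks_of gives the robot as it stands.
- The arm moves only by the tool arm_command, never from a script. Its argument "targets" is a list of rows, each an object with "offset": the shift along the tool's x, y, z in cm, a list of three; "rot": the turn, a rotation vector about the tool's x, y, z in degrees, a list of three; "grip": the opening, from 0 (shut) to 1 (fully open). A call has 1 to 10 rows; each row shifts and turns the commanded pose from where the row before left it, along the tool's axes as they then stand; what a row does not reach is not made up. A row lasts 1/8 s, in which the tool goes at most 62.5 mm and 10.7 degrees, less where a joint would pass 70% of its speed; a pose out of reach is approached as far as the arm can. A call is refused whole if a number of a shift passes 6.25 or a number of a turn 10.7, either way. A call with a gripper value outside its range is refused whole. The fingers move at their own pace and stop on an object; "squeeze" is the grip in N (left out, the last holds). Time passes only in rows, so rows that do not move let the fingers close. It gives the time, the measured TCP pose, the force and the opening at its end, in the units of the state.
- ctrl.get_obs(): the state, without advancing time (a new reading comes with each control period).
- optics.snapshot(name): name is "side" or "top" or "wrist"; returns a dict with "img" (420x560x3 uint8, red, green, blue), "range_z" (420x560 float32, m along the optical axis (not along the pixel's ray), 0 where there is no reading), "intrinsics" (3x3 intrinsics, pixels), "pose" (4x4, takes a point from camera to world coordinates); the wrist camera has in their place "T_tool_cam" (4x4, takes a point from camera to tool coordinates, whose origin is the TCP and whose axes are the tool frame's). Camera axes: x right, y down, z forward; pixel columns grow to the right and rows downward; lengths in m; the calibration is good to about 2 mm. The wrist camera is an equidistant fisheye: a pixel r from the principal point sees the ray r / f radians off the axis. A picture is of the moment at which its call begins: read the wrist's pose just before it.
- ctrl.sign_off(): hands the job in, once; it reports no verdict.
Trained networks look in a picture, given as the dict that the camera call returned (one of the last four; its "shot" number tells which), for a name from the list of things; names that differ only in an ending like _2 or _b are one class to them, and where a whole thing is asked for, a point or a joint stands for the part that bears it (a point fixed in the world has none). Each returns a list of dicts, best first, with "conf" (0 to 1); they miss things now and then, are a little off and sometimes report something else, mostly with a low value. They report only what shows in the picture. A call takes as long as a camera call. They do not tell look-alikes from the thing itself.
- masks_of(name, picture): "region" (420x560 bool, what is visible of it) and "rect" ([left, top, right, bottom] in pixels, round what is visible of it).
The state is a dict: "clock": time; "joints": joint angles; "qvel": joint speeds; "joint_torque": joint torques, N m; "ee_pos": TCP position; "tool_rot": TCP orientation; "contact_force": force on the tool from outside, world axes, zero at the start; "ft_torque": the same for the moment, N m; "width": opening from 0.0 (shut) to 1.0 (fully open).
Only numpy, scipy, OpenCV 4.12 (cv2) and the standard library are available. Lean on these libraries where they do the work, as an engineer would, in place of code of your own. Each camera call takes 0.05 s, during which the arm holds its last target. There are 200 camera calls.

## Task

The yellow locking ring has slid under the fixed wire guard of the dough sheeter. Pick up the red-handled hooked rod, reach in under the guard, drop its prong into the ring's hole, and draw the ring out along the plate until you feel it come up against the black rubber stop, pulling it up snug with a gentle but definite force. Then lift the hook off and lay it back on the blue mat, touching the ring only with the hook, never forcing the sheeter, and leaving everything else where it is.

Things in the scene. Friction and masses are not known exactly. Their poses are not given: they have to be found in the camera images.
- sheeter: Fixed white dough sheeter; place and turn vary. Origin at counter level, middle of the guard's mouth; z up, +x in under the guard. Steel outfeed plate 4 mm thick, 230 mm wide (y), x = -150 mm (open front) to 165. Guard over x = 0 to 165: side cheeks at y = +-109, wire-bar roof centred 85 mm above the counter. Roller housing x = 165 to 280, 250 wide, 165 high.
- mouth (a point): Point on the top of the outfeed plate (4 mm above the counter) in the middle of the guard's mouth; same axes as the sheeter. The roof's cross bar at the mouth, 8 mm thick, leaves 77 mm free above the plate.
- stop: Stop on the sheeter, same axes; origin on the plate's top at sheeter x = -135 mm. A blue bar 12 mm high (x = -12 to 0 here) carries a parallel black rubber bar, 170 mm long across the plate, 12 wide, 10.5 high. The rubber's setting varies and is not measured: its face towards the guard is 15 to 55 mm from this origin. Rigid when the ring meets it: a pull of 5 to 12 N is right, over 20 N too much.
- ring_center (a point): Centre (half-way up) of the dropped yellow-lacquered steel ring, which lies flat on the outfeed plate under the guard. Outer diameter 60 mm, hole diameter 34 mm, 8 mm thick, about 120 g.
- ring: The same ring; origin at the centre of its underside, z along its axis.
- hook_grip (a point): Centre (half-way up) of the hooked rod's red handle, a bar 100 mm long, 24 mm wide and 28 mm high, lying along the rod. x points along the rod towards the prong, z up.
- hook_tip (a point): The lower end of the hook's prong: 210 mm along x from the handle's centre and 30 mm below it.
- hook: The hooked rod, about 200 g; origin 30 mm below the handle's centre, level with the prong's end; x to the prong, z up. Steel rod 8 mm thick at z = 30 mm runs to x = 210, where an 8 mm prong points down to z = 0. Handle underside z = 16. Behind the handle (x = -65 to -50) a black end block 36 mm wide, 44 high, down to z = 0: the rod stands on it and the prong.
- mat: The fixed blue mat, 400 mm (x) by 220 mm (y), 2 mm thick, origin at the centre of its underside on the counter. The hook starts on it and belongs on it.
- mug: Amber glass mug, 80 mm across, 95 mm high; leave alone.
- jar: Glass jar with white cap, 70 mm across, 110 mm high; leave alone.
- spatula: Spatula lying on the counter near the robot; leave alone.
- collar: Small copper collar, 44 mm across, 14 mm high; leave alone.
- can: Can, 66 mm across, 100 mm high; leave alone.
Not all that is in view belongs to the job. What is meant by the ring is not orange, and is the larger of those in its own colour.

How it is judged:
By the outcome, as a careful person would: the job done as asked, in the order asked, and still so for the second after the job is handed in, with the robot touching nothing.
It also fails if it takes over 70 s, if anything falls off the work surface, if the arm or the gripper's body presses on something with over 40 N, if the wrist force passes 120 N, or if a joint passes its speed limit or range.

## Working session

There is one attempt and no reset: what is moved stays moved. The work goes in short steps, Python scripts to look and compute and a tool call to move; the robot and the scene stay as the last step left them, time stands still between calls to the robot, and variables do not carry over. Pictures are saved under pics/ and viewed, about 8 in all and at most 12, crops included, and the job is handed in when it is done.

Besides the shell and the picture viewer there is one more tool, called after ">>>" as name(argument=value, ...) on one line, values as JSON. arm_command: Moves the arm, as the interface text tells. Its arguments: {"type":"object","properties":{"targets":{"type":"array"},"squeeze":{"type":"number"}},"required":["targets"]}

```bash
mkdir -p pics; ls; cat > h.py <<'E'
import numpy as np, cv2
from workcell import ctrl, optics, masks_of
from scipy.spatial.transform import Rotation as R
def pts(s, m=None):
    K=s["intrinsics"]; z=s["range_z"]; v,u=np.nonzero((z>0)&(m if m is not None else True))
    d=z[v,u]; p=np.c_[(u-K[0,2])*d/K[0,0],(v-K[1,2])*d/K[1,1],d]
    T=np.array(s["pose"]); return p@T[:3,:3].T+T[:3,3], np.c_[u,v]
def save(n,img): cv2.imwrite(f"pics/{n}.png",cv2.cvtColor(img,cv2.COLOR_RGB2BGR))
E
python3 - <<'E'
from h import *
o=ctrl.get_obs(); print({k:np.round(v,3) for k,v in o.items()})
ims=[]
for c in ["top","side"]:
    s=optics.snapshot(c); ims.append(s["img"]); print(c,np.round(s["pose"],3).tolist(),np.round(s["intrinsics"],1).tolist())
    for n in ["ring","hook","hook_grip","hook_tip","sheeter","stop","mat","mug","jar","spatula","collar","can"]:
        for r in masks_of(n,s)[:3]:
            P,_=pts(s,r["region"])
            print(n,round(r["conf"],2),r["rect"],r["region"].sum(),np.round(np.median(P,0),3),np.round(np.percentile(P,3,0),3),np.round(np.percentile(P,97,0),3))
    np.savez(f"{c}.npz",**{k:v for k,v in s.items() if k in("img","range_z","intrinsics","pose")})
for n,i in zip(["top","side"],ims): save(n,cv2.resize(i,(800,600)))
E
```

```text
pics
{'clock': np.float64(0.0), 'joints': array([ 6.7632e+01,  2.0124e+01,  9.4678e+01, -1.0000e-03,  6.5267e+01,
       -4.8480e+00]), 'qvel': array([-0.042,  0.021,  0.029, -0.009,  0.025, -0.026]), 'joint_torque': array([ 3.0000e-03, -4.9730e+01, -2.8528e+01,  7.0000e-02,  2.6000e-02,
       -0.0000e+00]), 'ee_pos': array([0.165, 0.524, 0.229]), 'tool_rot': array([-9.0069e+01,  5.0000e-03, -1.7520e+01]), 'contact_force': array([ 0.387, -0.241,  0.171]), 'ft_torque': array([-0.002, -0.024, -0.016]), 'width': np.float64(0.998)}
top [[-0.023, -0.998, 0.056, 0.459], [-1.0, 0.024, 0.02, 0.131], [-0.021, -0.056, -0.998, 1.439], [0.0, 0.0, 0.0, 1.0]] [[419.7, 0.0, 275.8], [0.0, 419.7, 211.9], [0.0, 0.0, 1.0]]
ring 0.57 [403.2, 148.1, 419.6, 163.7] 134 [ 0.717 -0.305  0.008] [ 0.692 -0.336  0.002] [ 0.741 -0.282  0.013]
hook 0.88 [203.9, 199.2, 285.3, 220.6] 342 [0.561 0.331 0.043] [0.524 0.145 0.029] [0.587 0.394 0.05 ]
hook_grip 0.59 [206.4, 196.7, 287.1, 217.5] 387 [0.558 0.323 0.043] [0.524 0.146 0.027] [0.586 0.394 0.05 ]
sheeter 0.79 [322.5, 181.7, 477.6, 270.5] 10191 [ 0.489 -0.267
[... 2239 characters left out ...]
6236 [0.526 0.243 0.004] [0.419 0.087 0.   ] [0.651 0.461 0.009]
mug 0.58 [145.7, 138.7, 182.6, 176.4] 913 [0.395 0.574 0.062] [0.36  0.551 0.003] [0.436 0.646 0.097]
jar 0.94 [366.2, 188.2, 397.2, 223.6] 817 [ 0.755 -0.042  0.082] [ 0.741 -0.066  0.007] [ 0.796 -0.007  0.114]
jar 0.3 [236.5, 165.5, 283.1, 231.6] 378 [0.554 0.332 0.044] [0.516 0.132 0.005] [0.59  0.4   0.051]
spatula 0.56 [160.8, 221.8, 229.3, 282.9] 811 [0.278 0.306 0.006] [0.242 0.108 0.001] [0.3   0.374 0.023]
collar 0.54 [325.8, 181.8, 339.6, 194.4] 122 [0.752 0.141 0.015] [0.733 0.122 0.003] [0.772 0.161 0.019]
can 0.89 [410.0, 218.2, 440.2, 254.6] 818 [ 0.761 -0.197  0.085] [ 0.749 -0.223  0.013] [ 0.803 -0.167  0.104]
```

View pics/side.png

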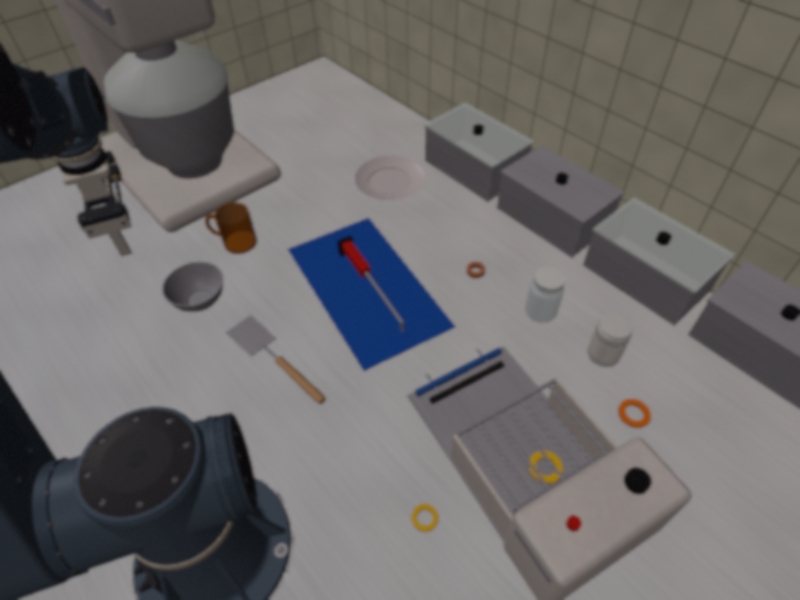

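View pics/top.png

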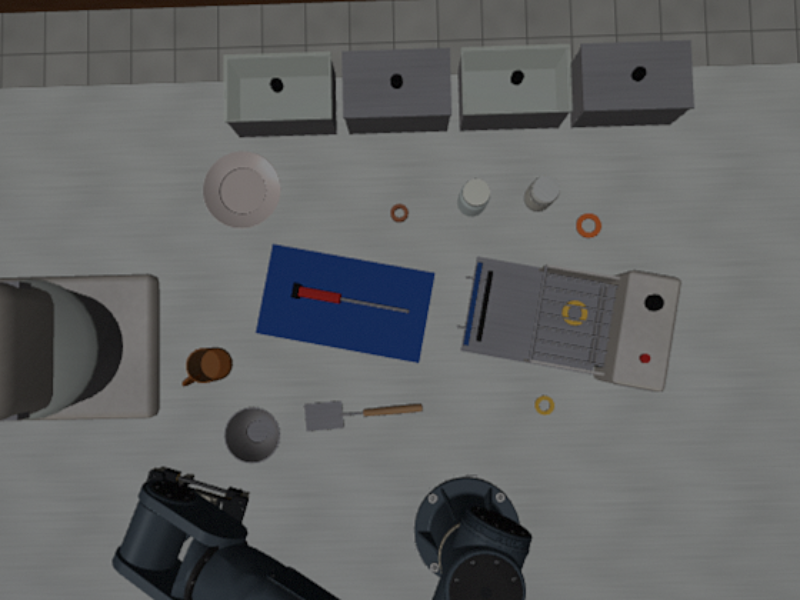

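Candidates for the ring are:
- Yellow ring under the guard: side picture (545,466), top picture (575,313).
- Smaller yellow ring on the counter: side (425,517), top (544,405).
- Orange ring: side (634,412).
- Copper collar: side (476,269).

I choose the yellow ring under the guard. Next I measure it and check it in a close crop.

```bash
cat > m.py <<'E'
from h import *
def load(c): return dict(np.load(f"{c}.npz"))
def hsv(s): return cv2.cvtColor(s["img"],cv2.COLOR_RGB2HSV)
def plane(s,m,z):  # pixels -> plane at height z
    v,u=np.nonzero(m); K=s["intrinsics"];T=s["pose"]
    d=np.c_[(u-K[0,2])/K[0,0],(v-K[1,2])/K[1,1],np.ones(len(u))]@T[:3,:3].T
    return T[:3,3]+d*((z-T[2,3])/d[:,2])[:,None]
def pca(P):
    c=P[:,:2].mean(0); r=cv2.minAreaRect((P[:,:2]*1000).astype(np.float32)); b=cv2.boxPoints(r)
    return np.round(c*1000,1), [np.round(x,1) for x in r], np.round(b,0).tolist()
E
python3 - <<'E'
from m import *
for c in ["top","side"]:
    s=load(c); H=hsv(s); h,S,V=H[...,0].astype(int),H[...,1],H[...,2]
    P,uv=pts(s); W=np.full(s["img"].shape,np.nan); W[uv[:,1],uv[:,0]]=P
    X,Y=W[...,0],W[...,1]
    red=((h<6)|(h>174))&(S>150)&(X>.45)&(X<.65)&(Y>.1)&(Y<.45)
    yel=(h>20)&(h<34)&(S>110)&(X>.42)&(X<.6)&(Y<-.15)&(Y>-.4)
    yel2=(h>20)&(h<34)&(S>110)&(X<.36)&(X>.2)&(Y<-.1)&(Y>-.3)
    blue=(h>100)&(h<125)&(S>120)&(Y<.02)&(Y>-.15)
    mat=(h>100)&(h<125)&(S>120)&(Y>.02)
    blk=(V<45)&(Y<0)&(Y>-.14)&(X>.4)&(X<.65)
    for n,m,z in [("handle",red,.044),("ring",yel,.012),("ring2",yel2,.004),("bluebar",blue,.016),("mat",mat,.002),("rubber",blk,.0145)]:
        if m.sum()<5: print(n,m.sum());continue
        print(c,n,m.sum(),*pca(plane(s,m,z)),"z",np.round(np.nanmedian(W[m],0),3))
    m=yel; v,u=np.nonzero(m); a,b=int(v.mean()),int(u.mean())
    save("crop_"+c,cv2.resize(s["img"][a-60:a+60,b-80:b+80],(400,300),interpolation=cv2.INTER_CUBIC))
a,b=[cv2.imread(f"pics/crop_{c}.png") for c in("top","side")]
cv2.imwrite("pics/crops.png",np.hstack([a,b]))
# roof & housing from depth
s=load("top");P,uv=pts(s)
for n,lo,hi in [("housing",.155,.175),("roof",.08,.095)]:
    q=P[(P[:,2]>lo)&(P[:,2]<hi)&(P[:,0]>.3)&(P[:,0]<.68)&(P[:,1]<-.05)&(P[:,1]>-.5)]
    print(n,len(q),*pca(q))
E
```

```text
top handle 192 [561.5 335.1] [array([561. , 334.2]), array([100.1,  24.3]), np.float64(77.8)] [[539.0, 288.0], [562.0, 283.0], [583.0, 381.0], [560.0, 386.0]] z [0.561 0.334 0.045]
top ring 104 [ 505.3 -267.7] [array([ 504.8, -267.7]), array([53.8, 54.4]), np.float64(87.8)] [[477.0, -293.0], [531.0, -296.0], [533.0, -242.0], [479.0, -240.0]] z [ 0.505 -0.267  0.011]
top ring2 77 [ 289.4 -191.1] [array([ 288.9, -190.7]), array([40. , 40.7]), np.float64(43.3)] [[260.0, -190.0], [288.0, -219.0], [317.0, -192.0], [290.0, -162.0]] z [ 0.29  -0.191  0.005]
top bluebar 212 [474.  -34.9] [array([489.5, -69.3]), array([ 149.9, 1178.1]), np.float64(90.0)] [[-100.0, -144.0], [1079.0, -145.0], [1079.0, 5.0], [-99.0, 6.0]] z [ 0.521 -0.029  0.017]
top mat 7072 [519.7 285.2] [array([471.3, 387.7]), array([ 837.5, 1236.8]), np.float64(87.5)] [[-165.0, -4.0], [1071.0, -58.0], [1107.0, 779.0], [-128.0, 833.0]] z [0.534 0.277 0.002]
top rubber 154 [526.7 -55. ] [array([527., -55.]), array([ 10.4, 166.6]), np.float64(78.4)] [[444.0, -43.0], [608.0, -77.0], [610.0, -67.0], [447.0, -33.0]] z [ 0.527 -0.0
[... 749 characters left out ...]
018]
side mat 5622 [532.3 257. ] [array([453.5, 867.5]), array([1457.9,  862.5]), np.float64(68.9)] [[-211.0, 343.0], [594.0, 32.0], [1118.0, 1392.0], [313.0, 1703.0]] z [0.525 0.244 0.004]
side rubber 169 [522.1 -57.5] [array([523.8, -57.7]), array([  9.2, 164.4]), np.float64(78.5)] [[442.0, -46.0], [603.0, -79.0], [605.0, -70.0], [444.0, -37.0]] z [ 0.519 -0.058  0.016]
housing 186 [ 490.  -386.2] [array([ 465. , -381.3]), array([ 88.3, 214.6]), np.float64(79.8)] [[352.0, -406.0], [563.0, -444.0], [578.0, -357.0], [367.0, -319.0]]
roof 1097 [ 491.4 -246.7] [array([ 487.3, -245.3]), array([176.3, 243.3]), np.float64(79.3)] [[351.0, -309.0], [590.0, -355.0], [623.0, -181.0], [384.0, -136.0]]
```

View pics/crops.png

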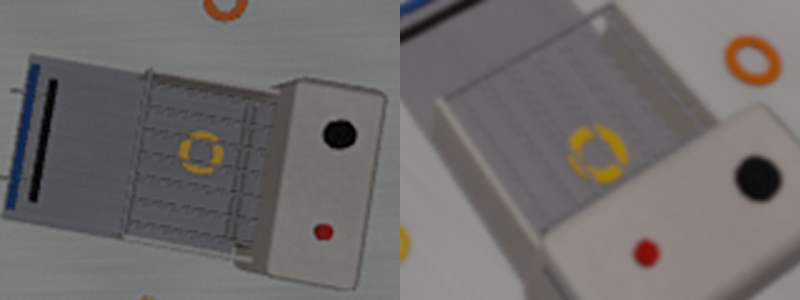

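The crops show the chosen ring lying under the wire bars of the guard, at the middle of each crop. It measures about 54–60 mm across; the loose yellow ring on the counter is only 40 mm. The hook's red handle is at (0.560, 0.334), yaw about -102°. The sheeter's yaw is about -101.5°. I turn the tool first, then approach the handle.

>>> arm_command(targets=[{"offset":[0,0,0],"rot":[0,10.6,0],"grip":1},{"offset":[0,0,0],"rot":[0,10.6,0],"grip":1},{"offset":[0,0,0],"rot":[0,10.6,0],"grip":1},{"offset":[0,0,0],"rot":[0,10.6,0],"grip":1},{"offset":[0,0,0],"rot":[0,10.6,0],"grip":1},{"offset":[0,0,0],"rot":[0,10.6,0],"grip":1},{"offset":[0,0,0],"rot":[0,10.6,0],"grip":1},{"offset":[0,0,0],"rot":[0,10.5,0],"grip":1},{"offset":[0,0,0],"rot":[0,0,0],"grip":1}])

```text
clock: 2.42
ee_pos: [0.1656, 0.5245, 0.2297]
tool_rot: [-90.0, 0.0, -102.2]
contact_force: [0.6, 0.1, -0.2]
width: 0.997
```

>>> arm_command(targets=[{"offset":[1.2,0,5],"rot":[0,0,0],"grip":1},{"offset":[1.2,0,5],"rot":[0,0,0],"grip":1},{"offset":[1.2,0,5],"rot":[0,0,0],"grip":1},{"offset":[1.2,0,5],"rot":[0,0,0],"grip":1},{"offset":[1.2,0,5],"rot":[0,0,0],"grip":1},{"offset":[1.2,0,5],"rot":[0,0,0],"grip":1},{"offset":[1.2,0,5],"rot":[0,0,0],"grip":1},{"offset":[1.2,0,5],"rot":[0,0,0],"grip":1},{"offset":[0.7,0,2.4],"rot":[0,0,0],"grip":1},{"offset":[0,0,0],"rot":[0,0,0],"grip":1}])

```text
clock: 3.68
ee_pos: [0.5587, 0.3334, 0.2292]
tool_rot: [-90.0, -0.0, -102.2]
contact_force: [-0.2, 0.7, -0.4]
width: 1.001
```

>>> arm_command(targets=[{"offset":[0,4,0],"rot":[0,0,0],"grip":1},{"offset":[0,4,0],"rot":[0,0,0],"grip":1},{"offset":[0,4,0],"rot":[0,0,0],"grip":1},{"offset":[0,3,0],"rot":[0,0,0],"grip":1},{"offset":[0,2.5,0],"rot":[0,0,0],"grip":1},{"offset":[0,1.2,0],"rot":[0,0,0],"grip":1},{"offset":[0,1.0,0],"rot":[0,0,0],"grip":1},{"offset":[0,0,0],"rot":[0,0,0],"grip":1}])

```text
clock: 4.68
ee_pos: [0.5578, 0.3343, 0.0326]
tool_rot: [-90.0, -0.0, -102.2]
contact_force: [-0.8, 0.3, -0.2]
width: 1.001
```

>>> arm_command(targets=[{"offset":[0,0,0],"rot":[0,0,0],"grip":0},{"offset":[0,0,0],"rot":[0,0,0],"grip":0},{"offset":[0,0,0],"rot":[0,0,0],"grip":0},{"offset":[0,0,0],"rot":[0,0,0],"grip":0},{"offset":[0,0,0],"rot":[0,0,0],"grip":0},{"offset":[0,0,0],"rot":[0,0,0],"grip":0},{"offset":[0,0,0],"rot":[0,0,0],"grip":0},{"offset":[0,0,0],"rot":[0,0,0],"grip":0}], squeeze=50)

```text
clock: 5.68
ee_pos: [0.5583, 0.3341, 0.0327]
tool_rot: [-90.0, 0.0, -102.2]
contact_force: [1.4, -0.1, 1.1]
width: 0.256
```

Gripped: the opening is 24 mm, which matches the handle. I lift and check how the hook sits.

>>> arm_command(targets=[{"offset":[0,-1,0],"rot":[0,0,0],"grip":0},{"offset":[0,-2,0],"rot":[0,0,0],"grip":0},{"offset":[0,-2,0],"rot":[0,0,0],"grip":0},{"offset":[0,-2,0],"rot":[0,0,0],"grip":0},{"offset":[0,0,0],"rot":[0,0,0],"grip":0},{"offset":[0,0,0],"rot":[0,0,0],"grip":0}])

```text
clock: 6.42
ee_pos: [0.5578, 0.3339, 0.1022]
tool_rot: [-90.0, -0.0, -102.2]
contact_force: [-0.3, -0.6, -2.4]
width: 0.251
```

```bash
python3 - <<'E'
from m import *
o=ctrl.get_obs(); print(np.round(o["ee_pos"],4),o["tool_rot"],o["contact_force"])
hx=np.array([np.cos(np.radians(-102.2)),np.sin(np.radians(-102.2))]); hy=np.array([-hx[1],hx[0]])
for c in ["top","side"]:
    s=optics.snapshot(c); P,uv=pts(s); d=P[:,:2]-o["ee_pos"][:2]; a=d@hx; b=d@hy
    k=(a>60e-3)&(a<.24)&(abs(b)<.02)&(P[:,2]>.03)
    print(c,k.sum())
    for lo in np.arange(.06,.24,.02):
        q=k&(a>=lo)&(a<lo+.02)
        if q.any(): print(round(lo,2),q.sum(),"lat",np.round(np.median(b[q])*1000,1),"z",np.round(np.percentile(P[q,2],[5,50,95])*1000,1),"amax",round(a[q].max()*1000,1))
    v=s["img"]; save("lift_"+c,cv2.resize(v[100:310,180:460],(560,420),interpolation=cv2.INTER_CUBIC))
    np.savez(f"{c}2.npz",**{k:v for k,v in s.items() if k in("img","range_z","intrinsics","pose")})
E
```

```text
[0.5578 0.3339 0.1022] [-9.00306778e+01 -2.46102670e-02 -1.02221586e+02] [-0.30857135 -0.55337119 -2.39463096]
top 298
0.06 143 lat 1.9 z [104.3 446.  460.5] amax 80.0
0.08 69 lat -10.4 z [102.1 422.9 467.1] amax 99.9
0.1 15 lat 2.9 z [ 99.  103.4 106.9] amax 119.4
0.12 15 lat 3.2 z [ 99.7 103.2 107.7] amax 139.1
0.14 16 lat 3.0 z [100.9 103.7 107.8] amax 158.8
0.16 14 lat 3.1 z [101.  103.9 107.6] amax 178.1
0.18 16 lat 3.5 z [100.6 105.  109.2] amax 199.9
0.2 10 lat 2.6 z [102.1 104.5 109.8] amax 210.5
side 521
0.06 249 lat 7.4 z [199.8 393.3 447.1] amax 80.0
0.08 165 lat -11.0 z [107.4 410.6 459.4] amax 99.9
0.1 16 lat -2.7 z [103.1 106.5 109.1] amax 119.3
0.12 13 lat -2.7 z [102.8 105.5 109.5] amax 136.9
0.14 15 lat -2.9 z [104.2 106.3 108.3] amax 158.9
0.16 17 lat -1.7 z [102.6 106.1 110.1] amax 179.3
0.18 15 lat -1.0 z [103.2 105.6 108.4] amax 198.1
0.2 31 lat -1.5 z [ 79.6  99.5 108.4] amax 216.1
```

View pics/lift_side.png

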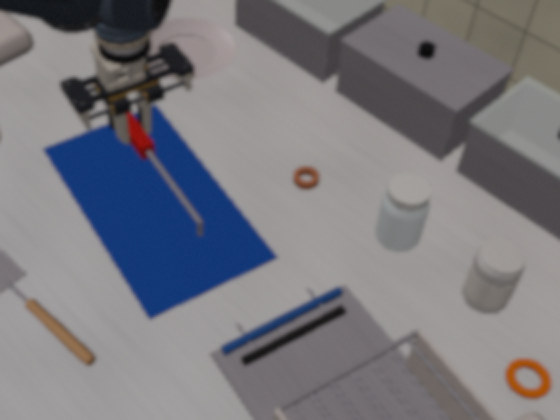

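The side picture shows the hook level in the gripper, prong at about (200,232) in the crop. The measurements put the tip about 210 mm ahead of the TCP and 30.7 mm below it. I move to just before the mouth with the tip about 32 mm up.

>>> arm_command(targets=[{"offset":[1.5,0,0.75],"rot":[0,0,0],"grip":0},{"offset":[2.5,0,0.75],"rot":[0,0,0],"grip":0},{"offset":[3,0,0.75],"rot":[0,0,0],"grip":0},{"offset":[3,0.5,0.75],"rot":[0,0,0],"grip":0},{"offset":[3,0.5,0.75],"rot":[0,0,0],"grip":0},{"offset":[3,0.5,0.75],"rot":[0,0,0],"grip":0},{"offset":[3,0.5,0.75],"rot":[0,0,0],"grip":0},{"offset":[3,1,0.75],"rot":[0,0,0],"grip":0},{"offset":[2,1,0.75],"rot":[0,0,0],"grip":0},{"offset":[1,0,0.75],"rot":[0,0,0],"grip":0}])

```text
clock: 7.78
ee_pos: [0.5783, 0.0725, 0.0618]
tool_rot: [-90.1, -0.0, -102.3]
contact_force: [-1.2, 0.4, -2.6]
width: 0.254
```

>>> arm_command(targets=[{"offset":[0,0,0],"rot":[0,0,0],"grip":0},{"offset":[0,0,0],"rot":[0,0,0],"grip":0}])

```text
clock: 8.02
ee_pos: [0.5787, 0.0745, 0.0629]
tool_rot: [-90.0, 0.0, -102.2]
contact_force: [0.5, -0.0, -3.0]
width: 0.254
```

```bash
cat > t.py <<'E'
from m import *
import sys
from scipy.optimize import least_squares
o=ctrl.get_obs(); print(np.round(o["ee_pos"],4),np.round(o["tool_rot"],2),np.round(o["contact_force"],1))
y=np.radians(o["tool_rot"][2]); hx=np.array([np.cos(y),np.sin(y)]); hy=np.array([-hx[1],hx[0]])
t=o["ee_pos"][:2]+.21*hx; print("tip model",np.round(t*1000,1))
ims=[]
for c in ["top","side"]:
    s=optics.snapshot(c); H=hsv(s); P,uv=pts(s); W=np.full(s["img"].shape,np.nan); W[uv[:,1],uv[:,0]]=P
    X,Y=W[...,0],W[...,1]; h,S=H[...,0],H[...,1]
    yel=(h>20)&(h<34)&(S>100)&(X>.40)&(X<.62)&(Y<-.02)&(Y>-.4)
    p=plane(s,yel,.012)[:,:2]*1000; r=cv2.minEnclosingCircle(p.astype(np.float32))
    # annulus centre fit: radii must lie in 17..30
    f=lambda q:(lambda d:np.maximum(0,17-d)+np.maximum(0,d-30))(np.hypot(*(p-q).T))
    q=least_squares(f,p.mean(0)).x
    d=(q-t*1000); print(c,yel.sum(),"ring",np.round(q,1),"circ",np.round(r[0],1),round(r[1],1),"from tip: fwd",round(d@hx,1),"left",round(d@hy,1))
    d3=P[:,:2]-o["ee_pos"][:2]; a=d3@hx;b=d3@hy; zr=o["ee_pos"][2]
    k=(a>.105)&(a<.23)&(abs(b)<.015)&(abs(P[:,2]-zr-.001)<.008); print(" rod n",k.sum(),"lat",np.round(np.median(b[k])*1000,1),"z-tcp",np.round(np.median(P[k,2]-zr)*1000,1),"amax",np.round(a[k].max()*1000,1))
    K=s["intrinsics"];T=s["pose"]; g=np.linalg.inv(T)@np.array([.505,-.2,.02,1]); u,v=int(K[0,0]*g[0]/g[2]+K[0,2]),int(K[1,1]*g[1]/g[2]+K[1,2])
    ims.append(cv2.resize(s["img"][v-60:v+60,u-80:u+80],(400,300),interpolation=cv2.INTER_CUBIC))
save(sys.argv[1],np.hstack(ims))
E
python3 t.py mouth
```

```text
[0.5787 0.0745 0.0629] [-8.9970e+01  1.0000e-02 -1.0219e+02] [ 0.5 -0.  -3. ]
tip model [ 534.4 -130.7]
top 110 ring [ 508.2 -276.4] circ [ 516.5 -340.4] 101.5 from tip: fwd 147.9 left 5.1
 rod n 78 lat 2.9 z-tcp 2.3 amax 210.0
side 171 ring [ 504.3 -269.8] circ [ 504.4 -269.6] 29.1 from tip: fwd 142.3 left -0.1
 rod n 118 lat -1.8 z-tcp 3.7 amax 213.8
```

View pics/mouth.png

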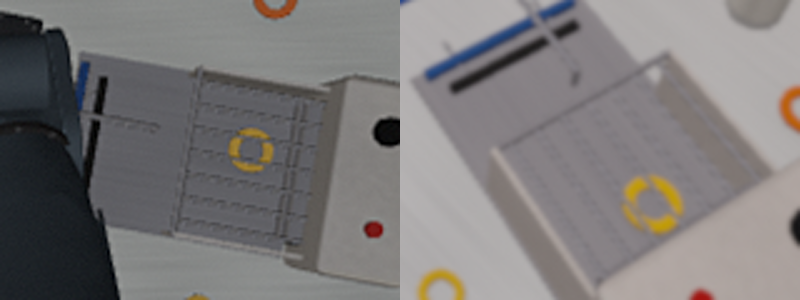

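In the picture, the prong is just before the mouth: top crop (157,128), side crop (575,78), in line with the ring. The top fit was spoilt by a stray pixel. Redone from the earlier top reading, the ring is about 141 mm forward and 0 mm to the side. I go in.

>>> arm_command(targets=[{"offset":[1.5,0,0],"rot":[0,0,0],"grip":0},{"offset":[2,0,0],"rot":[0,0,0],"grip":0},{"offset":[2,0,0],"rot":[0,0,0],"grip":0},{"offset":[2,0,0],"rot":[0,0,0],"grip":0},{"offset":[2,0,0],"rot":[0,0,0],"grip":0},{"offset":[2,0,0],"rot":[0,0,0],"grip":0},{"offset":[1.6,0,0],"rot":[0,0,0],"grip":0},{"offset":[1,0,0],"rot":[0,0,0],"grip":0},{"offset":[0,0,0],"rot":[0,0,0],"grip":0},{"offset":[0,0,0],"rot":[0,0,0],"grip":0}])

```text
clock: 9.38
ee_pos: [0.5488, -0.0636, 0.0626]
tool_rot: [-90.0, 0.0, -102.2]
contact_force: [-0.8, 0.1, -3.0]
width: 0.254
```

```bash
sed -i 's/p=plane(s,yel,.012)\[:,:2\]\*1000;/p=plane(s,yel,.012)[:,:2]*1000; p=p[np.hypot(*(p-np.median(p,0)).T)<40];/' t.py; python3 t.py over
```

```text
[ 0.5488 -0.0636  0.0626] [ -90.     0.  -102.2] [-0.8  0.1 -3. ]
tip model [ 504.4 -268.8]
top 95 ring [ 505.5 -267.9] circ [ 504.9 -267.5] 29.2 from tip: fwd -1.1 left 0.9
 rod n 54 lat 2.7 z-tcp 1.4 amax 211.1
side 153 ring [ 504.4 -269.8] circ [ 504.1 -269.5] 29.1 from tip: fwd 1.0 left 0.2
 rod n 139 lat -2.0 z-tcp 4.2 amax 214.5
```

View pics/over.png

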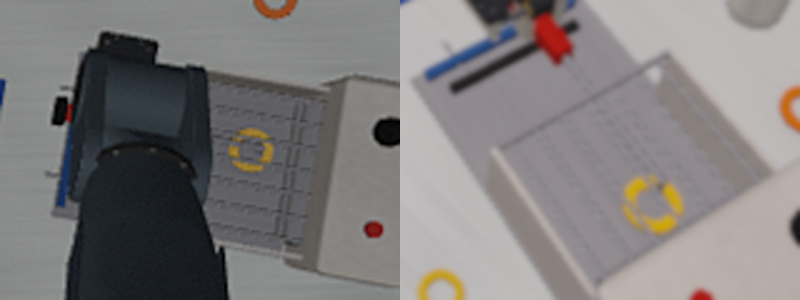

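The prong is over the ring's hole (top crop (250,150), side crop (653,190)), with offsets of 1 mm or less. I lower it.

>>> arm_command(targets=[{"offset":[0,0.6,0],"rot":[0,0,0],"grip":0},{"offset":[0,0.6,0],"rot":[0,0,0],"grip":0},{"offset":[0,0.5,0],"rot":[0,0,0],"grip":0},{"offset":[0,0.4,0],"rot":[0,0,0],"grip":0},{"offset":[0,0.3,0],"rot":[0,0,0],"grip":0},{"offset":[0,0.2,0],"rot":[0,0,0],"grip":0},{"offset":[0,0,0],"rot":[0,0,0],"grip":0},{"offset":[0,0,0],"rot":[0,0,0],"grip":0}])

```text
clock: 10.48
ee_pos: [0.5488, -0.064, 0.0368]
tool_rot: [-90.0, -0.0, -102.2]
contact_force: [-0.6, -0.2, -1.9]
width: 0.251
```

>>> arm_command(targets=[{"offset":[-0.5,0,0],"rot":[0,0,0],"grip":0},{"offset":[-0.5,0,0],"rot":[0,0,0],"grip":0},{"offset":[-0.5,0,0],"rot":[0,0,0],"grip":0},{"offset":[-0.8,0,0],"rot":[0,0,0],"grip":0},{"offset":[-0.9,0,0],"rot":[0,0,0],"grip":0},{"offset":[-0.8,0,0],"rot":[0,0,0],"grip":0},{"offset":[0,0,0],"rot":[0,0,0],"grip":0}])

```text
clock: 11.35
ee_pos: [0.5572, -0.0242, 0.0366]
tool_rot: [-90.0, 0.0, -102.2]
contact_force: [0.6, 0.2, -2.5]
width: 0.252
```

```bash
python3 t.py draw1
```

```text
[ 0.5572 -0.0242  0.0366] [ -90.      0.   -102.17] [ 0.6  0.2 -2.5]
tip model [ 513.  -229.5]
top 98 ring [ 511.3 -240.6] circ [ 512.  -240.7] 28.9 from tip: fwd 11.2 left 0.7
 rod n 51 lat 2.9 z-tcp 1.5 amax 211.3
side 161 ring [ 510.3 -241.9] circ [ 510.6 -242.4] 29.3 from tip: fwd 12.7 left 0.0
 rod n 56 lat 0.0 z-tcp 3.8 amax 213.6
```

The ring follows the hook (28 mm travelled, prong against the hole's edge). By my estimate about 148 mm remain to rubber contact. I draw 125 mm, then creep.

>>> arm_command(targets=[{"offset":[-0.8,0,0],"rot":[0,0,0],"grip":0},{"offset":[-1.3,0,0],"rot":[0,0,0],"grip":0},{"offset":[-1.5,0,0],"rot":[0,0,0],"grip":0},{"offset":[-1.5,0,0],"rot":[0,0,0],"grip":0},{"offset":[-1.5,0,0],"rot":[0,0,0],"grip":0},{"offset":[-1.5,0,0],"rot":[0,0,0],"grip":0},{"offset":[-1.5,0,0],"rot":[0,0,0],"grip":0},{"offset":[-1.3,0,0],"rot":[0,0,0],"grip":0},{"offset":[-1.0,0,0],"rot":[0,0,0],"grip":0},{"offset":[-0.6,0,0],"rot":[0,0,0],"grip":0}])

```text
clock: 12.7
ee_pos: [0.5837, 0.0978, 0.0366]
tool_rot: [-90.0, -0.0, -102.2]
contact_force: [-0.6, -1.3, -1.6]
width: 0.252
```

>>> arm_command(targets=[{"offset":[0,0,0],"rot":[0,0,0],"grip":0},{"offset":[0,0,0],"rot":[0,0,0],"grip":0}])

```text
clock: 12.95
ee_pos: [0.5836, 0.097, 0.0366]
tool_rot: [-90.0, -0.0, -102.2]
contact_force: [-1.3, -0.2, -1.8]
width: 0.257
```

```bash
sed -i 's/Y<-.02/Y<0.02/' t.py; cat >> t.py <<'E'
print("force along -hook x (resisting pull = +):",round(float(o["contact_force"][:2]@hx),2))
E
python3 t.py draw2
```

```text
[0.5836 0.097  0.0366] [ -90.     -0.   -102.24] [-1.3 -0.2 -1.8]
tip model [ 539.  -108.2]
top 136 ring [ 537.4 -119. ] circ [ 538.8 -119.7] 28.8 from tip: fwd 10.9 left 0.6
 rod n 78 lat 2.6 z-tcp 1.8 amax 210.7
side 144 ring [ 536.8 -121.3] circ [ 536.4 -120.7] 29.3 from tip: fwd 13.3 left 0.6
 rod n 110 lat -1.7 z-tcp 3.4 amax 213.9
force along -hook x (resisting pull = +): 0.43
```

View pics/draw2.png

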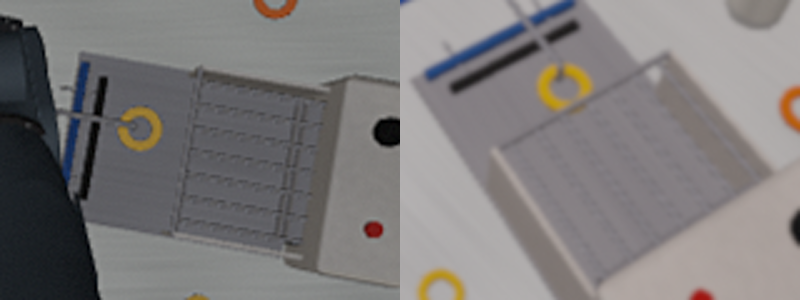

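Ring out of the guard: top crop (139,128), side crop (565,88); about 23 mm short of the rubber. I go on slowly.

>>> arm_command(targets=[{"offset":[-0.3,0,0],"rot":[0,0,0],"grip":0},{"offset":[-0.3,0,0],"rot":[0,0,0],"grip":0},{"offset":[-0.3,0,0],"rot":[0,0,0],"grip":0},{"offset":[-0.3,0,0],"rot":[0,0,0],"grip":0},{"offset":[-0.2,0,0],"rot":[0,0,0],"grip":0},{"offset":[-0.2,0,0],"rot":[0,0,0],"grip":0},{"offset":[-0.1,0,0],"rot":[0,0,0],"grip":0}])

```text
clock: 13.92
ee_pos: [0.5872, 0.114, 0.0366]
tool_rot: [-90.0, -0.0, -102.2]
contact_force: [0.4, -1.6, -1.4]
width: 0.258
```

>>> arm_command(targets=[{"offset":[-0.1,0,0],"rot":[0,0,0],"grip":0},{"offset":[0,0,0],"rot":[0,0,0],"grip":0}])

```text
clock: 14.18
ee_pos: [0.5874, 0.115, 0.0366]
tool_rot: [-90.0, 0.0, -102.2]
contact_force: [-1.2, -0.2, -1.4]
width: 0.254
```

>>> arm_command(targets=[{"offset":[-0.1,0,0],"rot":[0,0,0],"grip":0},{"offset":[0,0,0],"rot":[0,0,0],"grip":0}])

```text
clock: 14.42
ee_pos: [0.5876, 0.1159, 0.0366]
tool_rot: [-90.0, 0.0, -102.2]
contact_force: [-0.6, -0.4, -2.7]
width: 0.252
```

>>> arm_command(targets=[{"offset":[-0.1,0,0],"rot":[0,0,0],"grip":0},{"offset":[0,0,0],"rot":[0,0,0],"grip":0}])

```text
clock: 14.68
ee_pos: [0.5878, 0.1169, 0.0366]
tool_rot: [-90.0, -0.0, -102.2]
contact_force: [0.5, -0.6, -2.0]
width: 0.253
```

>>> arm_command(targets=[{"offset":[-0.05,0,0],"rot":[0,0,0],"grip":0},{"offset":[0,0,0],"rot":[0,0,0],"grip":0}])

```text
clock: 14.92
ee_pos: [0.588, 0.1174, 0.0366]
tool_rot: [-90.0, 0.0, -102.2]
contact_force: [0.8, -0.8, -2.6]
width: 0.252
```

>>> arm_command(targets=[{"offset":[-0.1,0,0],"rot":[0,0,0],"grip":0},{"offset":[0,0,0],"rot":[0,0,0],"grip":0}])

```text
clock: 15.18
ee_pos: [0.5882, 0.1184, 0.0366]
tool_rot: [-90.0, 0.0, -102.2]
contact_force: [-0.5, -0.5, -1.8]
width: 0.254
```

>>> arm_command(targets=[{"offset":[-0.05,0,0],"rot":[0,0,0],"grip":0},{"offset":[0,0,0],"rot":[0,0,0],"grip":0}])

```text
clock: 15.42
ee_pos: [0.5883, 0.1189, 0.0366]
tool_rot: [-90.0, -0.0, -102.2]
contact_force: [0.0, -0.8, -1.6]
width: 0.256
```

```bash
python3 t.py draw3
```

```text
[0.5883 0.1189 0.0366] [ -90.     -0.   -102.22] [ 0.  -0.8 -1.6]
tip model [543.8 -86.4]
top 135 ring [542.5 -98.4] circ [543.4 -98.5] 29.1 from tip: fwd 12.0 left 1.2
 rod n 74 lat 2.9 z-tcp 1.5 amax 209.4
side 190 ring [540.7 -99.3] circ [540.9 -99.1] 29.9 from tip: fwd 13.2 left -0.3
 rod n 107 lat -1.8 z-tcp 4.0 amax 214.8
force along -hook x (resisting pull = +): 0.74
```

>>> arm_command(targets=[{"offset":[-0.05,0,0],"rot":[0,0,0],"grip":0},{"offset":[-0.05,0,0],"rot":[0,0,0],"grip":0},{"offset":[0,0,0],"rot":[0,0,0],"grip":0}])

```text
clock: 15.9
ee_pos: [0.5885, 0.1198, 0.0366]
tool_rot: [-90.0, -0.0, -102.2]
contact_force: [-0.3, -0.9, -2.1]
width: 0.251
```

>>> arm_command(targets=[{"offset":[-0.05,0,0],"rot":[0,0,0],"grip":0},{"offset":[0,0,0],"rot":[0,0,0],"grip":0}])

```text
clock: 16.15
ee_pos: [0.5886, 0.1203, 0.0366]
tool_rot: [-90.0, 0.0, -102.2]
contact_force: [-0.1, -0.7, -1.7]
width: 0.257
```

>>> arm_command(targets=[{"offset":[-0.05,0,0],"rot":[0,0,0],"grip":0},{"offset":[0,0,0],"rot":[0,0,0],"grip":0}])

```text
clock: 16.4
ee_pos: [0.5887, 0.1208, 0.0366]
tool_rot: [-90.0, 0.0, -102.2]
contact_force: [-0.6, 0.0, -0.9]
width: 0.254
```

>>> arm_command(targets=[{"offset":[-0.05,0,0],"rot":[0,0,0],"grip":0},{"offset":[0,0,0],"rot":[0,0,0],"grip":0}])

```text
clock: 16.65
ee_pos: [0.5888, 0.1213, 0.0366]
tool_rot: [-90.0, 0.0, -102.2]
contact_force: [-0.2, -0.4, -1.7]
width: 0.257
```

>>> arm_command(targets=[{"offset":[-0.05,0,0],"rot":[0,0,0],"grip":0},{"offset":[0,0,0],"rot":[0,0,0],"grip":0}])

```text
clock: 16.9
ee_pos: [0.5889, 0.1218, 0.0366]
tool_rot: [-90.0, 0.0, -102.2]
contact_force: [-0.4, 0.4, -1.9]
width: 0.255
```

>>> arm_command(targets=[{"offset":[-0.04,0,0],"rot":[0,0,0],"grip":0},{"offset":[0,0,0],"rot":[0,0,0],"grip":0}])

```text
clock: 17.15
ee_pos: [0.589, 0.1222, 0.0366]
tool_rot: [-90.0, -0.0, -102.2]
contact_force: [-0.5, -0.3, -1.5]
width: 0.253
```

>>> arm_command(targets=[{"offset":[-0.04,0,0],"rot":[0,0,0],"grip":0},{"offset":[0,0,0],"rot":[0,0,0],"grip":0}])

```text
clock: 17.4
ee_pos: [0.5891, 0.1225, 0.0366]
tool_rot: [-90.0, 0.0, -102.2]
contact_force: [0.1, -0.3, -2.4]
width: 0.256
```

>>> arm_command(targets=[{"offset":[-0.04,0,0],"rot":[0,0,0],"grip":0},{"offset":[0,0,0],"rot":[0,0,0],"grip":0}])

```text
clock: 17.65
ee_pos: [0.5891, 0.1228, 0.0366]
tool_rot: [-90.0, -0.0, -102.2]
contact_force: [0.1, -2.6, -3.3]
width: 0.254
```

```bash
python3 t.py draw4
```

```text
[0.5891 0.1228 0.0366] [-9.0010e+01 -1.0000e-02 -1.0222e+02] [ 0.1 -2.6 -3.3]
tip model [544.6 -82.4]
top 135 ring [543.2 -94.4] circ [544.3 -94.9] 29.4 from tip: fwd 12.0 left 1.2
 rod n 75 lat 2.6 z-tcp 2.4 amax 210.2
side 197 ring [542.2 -94.9] circ [541.6 -94.4] 30.7 from tip: fwd 12.7 left 0.3
 rod n 107 lat -1.6 z-tcp 4.1 amax 214.0
force along -hook x (resisting pull = +): 2.48
```

View pics/draw4.png

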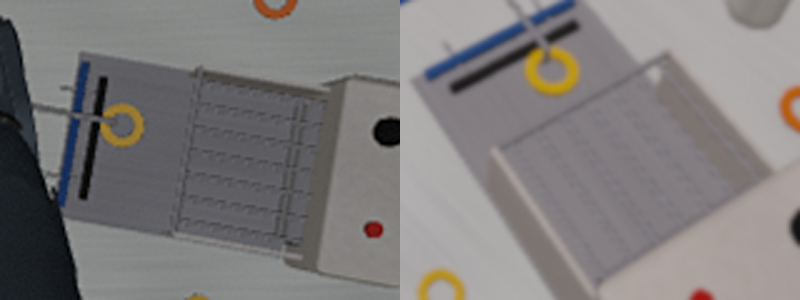

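Contact is starting: the ring's edge is at the rubber's face (top crop (101,125)) and the force has risen to 2.5 N. I add small steps.

>>> arm_command(targets=[{"offset":[-0.03,0,0],"rot":[0,0,0],"grip":0},{"offset":[0,0,0],"rot":[0,0,0],"grip":0}])

```text
clock: 18.0
ee_pos: [0.5892, 0.1231, 0.0366]
tool_rot: [-90.0, -0.0, -102.2]
contact_force: [-0.5, -2.6, -2.8]
width: 0.254
```

>>> arm_command(targets=[{"offset":[-0.04,0,0],"rot":[0,0,0],"grip":0},{"offset":[0,0,0],"rot":[0,0,0],"grip":0}])

```text
clock: 18.25
ee_pos: [0.5893, 0.1234, 0.0366]
tool_rot: [-90.0, -0.0, -102.2]
contact_force: [0.2, -5.1, -3.2]
width: 0.257
```

>>> arm_command(targets=[{"offset":[-0.04,0,0],"rot":[0,0,0],"grip":0},{"offset":[0,0,0],"rot":[0,0,0],"grip":0}])

```text
clock: 18.5
ee_pos: [0.5892, 0.1236, 0.0365]
tool_rot: [-90.0, -0.0, -102.2]
contact_force: [-0.4, -7.1, -3.8]
width: 0.256
```

>>> arm_command(targets=[{"offset":[-0.03,0,0],"rot":[0,0,0],"grip":0},{"offset":[0,0,0],"rot":[0,0,0],"grip":0},{"offset":[0,0,0],"rot":[0,0,0],"grip":0}])

```text
clock: 18.88
ee_pos: [0.5892, 0.1237, 0.0364]
tool_rot: [-90.0, -0.1, -102.2]
contact_force: [-1.0, -7.9, -3.6]
width: 0.254
```

```bash
python3 t.py snug
```

```text
[0.5892 0.1237 0.0364] [-9.003e+01 -6.000e-02 -1.022e+02] [-1.  -7.9 -3.6]
tip model [544.8 -81.6]
top 133 ring [545.2 -94.9] circ [545.5 -94.2] 29.3 from tip: fwd 12.9 left 3.2
 rod n 76 lat 3.6 z-tcp 1.8 amax 210.6
side 191 ring [543.6 -94.5] circ [543.8 -94.1] 30.5 from tip: fwd 12.8 left 1.5
 rod n 103 lat -1.0 z-tcp 4.3 amax 213.8
force along -hook x (resisting pull = +): 7.97
```

A steady pull of 8 N with the ring against the rubber. I ease the prong to mid-hole and lift.

>>> arm_command(targets=[{"offset":[0.2,0,0],"rot":[0,0,0],"grip":0},{"offset":[0.3,0,0],"rot":[0,0,0],"grip":0},{"offset":[0.3,0,0],"rot":[0,0,0],"grip":0},{"offset":[0.3,0,0],"rot":[0,0,0],"grip":0},{"offset":[0,0,0],"rot":[0,0,0],"grip":0},{"offset":[0,-0.3,0],"rot":[0,0,0],"grip":0},{"offset":[0,-0.6,0],"rot":[0,0,0],"grip":0},{"offset":[0,-1,0],"rot":[0,0,0],"grip":0},{"offset":[0,-1.5,0],"rot":[0,0,0],"grip":0},{"offset":[0,-1.5,0],"rot":[0,0,0],"grip":0}])

```text
clock: 20.23
ee_pos: [0.5873, 0.1136, 0.0871]
tool_rot: [-90.0, 0.0, -102.2]
contact_force: [-0.4, -0.0, -1.8]
width: 0.255
```

>>> arm_command(targets=[{"offset":[0,-1.5,0],"rot":[0,0,0],"grip":0},{"offset":[0,-1,0],"rot":[0,0,0],"grip":0},{"offset":[0,0,0],"rot":[0,0,0],"grip":0}])

```text
clock: 20.6
ee_pos: [0.5875, 0.1136, 0.1115]
tool_rot: [-89.9, 0.0, -102.2]
contact_force: [0.0, 0.1, -2.3]
width: 0.254
```

```bash
python3 t.py lifted; python3 - <<'E'
from m import *
s=load("top"); H=hsv(s); P,uv=pts(s); W=np.full(s["img"].shape,np.nan); W[uv[:,1],uv[:,0]]=P
m=(H[...,0]>100)&(H[...,0]<125)&(H[...,1]>120)&(W[...,0]>.3)&(W[...,0]<.75)&(W[...,1]>.03)&(W[...,1]<.5)
print("mat",*pca(plane(s,m,.002)))
E
```

```text
[0.5875 0.1136 0.1115] [-8.9930e+01  3.0000e-02 -1.0222e+02] [ 0.   0.1 -2.3]
tip model [543.  -91.7]
top 133 ring [545.5 -95. ] circ [546.3 -94.4] 28.7 from tip: fwd 2.7 left 3.1
 rod n 86 lat 2.5 z-tcp 1.6 amax 211.5
side 218 ring [544.  -94.5] circ [546.  -94.8] 31.6 from tip: fwd 2.5 left 1.5
 rod n 119 lat -2.4 z-tcp 3.3 amax 215.4
force along -hook x (resisting pull = +): -0.12
mat [541.7 275.4] [array([543. , 277.5]), array([397. , 216.4]), np.float64(78.4)] [[397.0, 105.0], [609.0, 61.0], [689.0, 450.0], [477.0, 494.0]]
```

View pics/lifted.png

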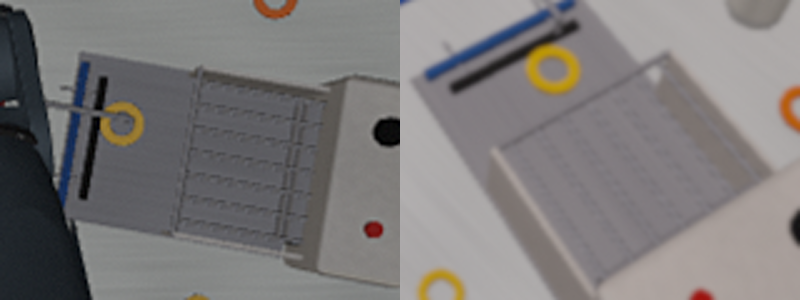

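The hook is clear and the ring still rests against the rubber (top crop (122,124), side crop (553,70)). I go back to the starting spot over the mat.

>>> arm_command(targets=[{"offset":[-1.1,0,-0.4],"rot":[0,0,0],"grip":0},{"offset":[-2.3,0,-0.8],"rot":[0,0,0],"grip":0},{"offset":[-2.5,0,-0.9],"rot":[0,0,0],"grip":0},{"offset":[-2.5,0,-0.9],"rot":[0,0,0],"grip":0},{"offset":[-2.5,0,-0.9],"rot":[0,0,0],"grip":0},{"offset":[-2.5,0,-0.9],"rot":[0,0,0],"grip":0},{"offset":[-2.5,0,-0.9],"rot":[0,0,0],"grip":0},{"offset":[-2.5,0,-0.9],"rot":[0,0,0],"grip":0},{"offset":[-1.5,0,-0.6],"rot":[0,0,0],"grip":0},{"offset":[-1.0,0,-0.3],"rot":[0,0,0],"grip":0}])

```text
clock: 21.95
ee_pos: [0.5576, 0.3344, 0.1103]
tool_rot: [-90.0, -0.0, -102.2]
contact_force: [-0.7, 0.3, -2.7]
width: 0.254
```

>>> arm_command(targets=[{"offset":[0,0.5,0],"rot":[0,0,0],"grip":0},{"offset":[0,1.5,0],"rot":[0,0,0],"grip":0},{"offset":[0,1.5,0],"rot":[0,0,0],"grip":0},{"offset":[0,1.5,0],"rot":[0,0,0],"grip":0},{"offset":[0,1.2,0],"rot":[0,0,0],"grip":0},{"offset":[0,0.6,0],"rot":[0,0,0],"grip":0},{"offset":[0,0.4,0],"rot":[0,0,0],"grip":0},{"offset":[0,0.3,0],"rot":[0,0,0],"grip":0},{"offset":[0,0,0],"rot":[0,0,0],"grip":0}])

```text
clock: 23.08
ee_pos: [0.5581, 0.3337, 0.0357]
tool_rot: [-90.0, 0.0, -102.2]
contact_force: [0.4, 0.1, -1.4]
width: 0.251
```

>>> arm_command(targets=[{"offset":[0,0.1,0],"rot":[0,0,0],"grip":0},{"offset":[0,0.1,0],"rot":[0,0,0],"grip":0},{"offset":[0,0.05,0],"rot":[0,0,0],"grip":0},{"offset":[0,0,0],"rot":[0,0,0],"grip":0}])

```text
clock: 23.58
ee_pos: [0.558, 0.3336, 0.0331]
tool_rot: [-90.0, -0.0, -102.2]
contact_force: [-0.6, 0.6, -1.8]
width: 0.253
```

>>> arm_command(targets=[{"offset":[0,0.04,0],"rot":[0,0,0],"grip":0},{"offset":[0,0,0],"rot":[0,0,0],"grip":0}])

```text
clock: 23.82
ee_pos: [0.5581, 0.3337, 0.0327]
tool_rot: [-90.0, -0.0, -102.2]
contact_force: [-0.0, 0.8, -2.0]
width: 0.255
```

>>> arm_command(targets=[{"offset":[0,0.03,0],"rot":[0,0,0],"grip":0},{"offset":[0,0,0],"rot":[0,0,0],"grip":0}])

```text
clock: 24.08
ee_pos: [0.5581, 0.3337, 0.0326]
tool_rot: [-90.0, 0.0, -102.2]
contact_force: [-0.5, -0.1, 1.6]
width: 0.252
```

The hook is standing on the mat: the vertical force has taken up its weight. I release and withdraw.

>>> arm_command(targets=[{"offset":[0,0,0],"rot":[0,0,0],"grip":0.4},{"offset":[0,0,0],"rot":[0,0,0],"grip":0.6},{"offset":[0,0,0],"rot":[0,0,0],"grip":0.8},{"offset":[0,0,0],"rot":[0,0,0],"grip":1},{"offset":[0,0,0],"rot":[0,0,0],"grip":1},{"offset":[0,0,0],"rot":[0,0,0],"grip":1},{"offset":[0,0,0],"rot":[0,0,0],"grip":1}])

```text
clock: 24.95
ee_pos: [0.558, 0.3337, 0.0324]
tool_rot: [-90.0, -0.0, -102.2]
contact_force: [0.4, 0.1, -0.1]
width: 0.955
```

>>> arm_command(targets=[{"offset":[0,-1,0],"rot":[0,0,0],"grip":1},{"offset":[0,-2,0],"rot":[0,0,0],"grip":1},{"offset":[0,-3,0],"rot":[0,0,0],"grip":1},{"offset":[0,-4,0],"rot":[0,0,0],"grip":1},{"offset":[0,-4,0],"rot":[0,0,0],"grip":1},{"offset":[0,-4,0],"rot":[0,0,0],"grip":1},{"offset":[0,-2,0],"rot":[0,0,0],"grip":1},{"offset":[0,0,0],"rot":[0,0,0],"grip":1}])

```text
clock: 25.95
ee_pos: [0.5586, 0.3339, 0.2353]
tool_rot: [-89.8, 0.2, -102.2]
contact_force: [-0.4, -1.3, -0.2]
width: 1.0
```

>>> arm_command(targets=[{"offset":[-1,0,-5],"rot":[0,0,0],"grip":1},{"offset":[-1,0,-5],"rot":[0,0,0],"grip":1},{"offset":[-1,0,-5],"rot":[0,0,0],"grip":1},{"offset":[-1,0,-5],"rot":[0,0,0],"grip":1},{"offset":[-1,0,-5],"rot":[0,0,0],"grip":1},{"offset":[0,0,0],"rot":[0,0,0],"grip":1}])

```text
clock: 26.7
ee_pos: [0.3216, 0.4361, 0.232]
tool_rot: [-90.0, -0.1, -102.0]
contact_force: [0.2, -0.2, 0.3]
width: 1.0
```

```bash
python3 t.py end; python3 - <<'E'
from m import *
for c in ["top","side"]:
    s=optics.snapshot(c); s={k:np.array(v) for k,v in s.items() if k in("img","range_z","intrinsics","pose")}
    H=hsv(s); P,uv=pts(s); W=np.full(s["img"].shape,np.nan); W[uv[:,1],uv[:,0]]=P; X,Y=W[...,0],W[...,1]
    red=((H[...,0]<6)|(H[...,0]>174))&(H[...,1]>150)&(X>.45)&(X<.65)&(Y>.1)&(Y<.45)
    print(c,"handle",*pca(plane(s,red,.044))[:2],np.nanmedian(W[red],0).round(3))
    save("fin_"+c,s["img"])
E
```

```text
[0.3216 0.4361 0.232 ] [-9.0050e+01 -6.0000e-02 -1.0202e+02] [ 0.2 -0.2  0.3]
tip model [277.8 230.7]
top 143 ring [546.3 -94.1] circ [546.4 -93.9] 29.0 from tip: fwd 261.7 left 330.2
top handle [559.4 335.3] [array([559.8, 334.2]), array([101. ,  24.2]), np.float64(79.9)] [0.559 0.336 0.045]
side handle [554.8 337.4] [array([551.6, 333.7]), array([115.8,  29.7]), np.float64(76.3)] [0.554 0.335 0.047]
  return _methods._mean(a, axis=axis, dtype=dtype,
  ret = ret.dtype.type(ret / rcount)
Traceback (most recent call last):
  File "t.py", line 18, in <module>
    k=(a>.105)&(a<.23)&(abs(b)<.015)&(abs(P[:,2]-zr-.001)<.008); print(" rod n",k.sum(),"lat",np.round(np.median(b[k])*1000,1),"z-tcp",np.round(np.median(P[k,2]-zr)*1000,1),"amax",np.round(a[k].max()*1000,1))
                                                                                                                                                                                             ~~~~~~~~^^
ValueError: zero-size array to reduction operation maximum which has no identity
```

View pics/fin_side.png

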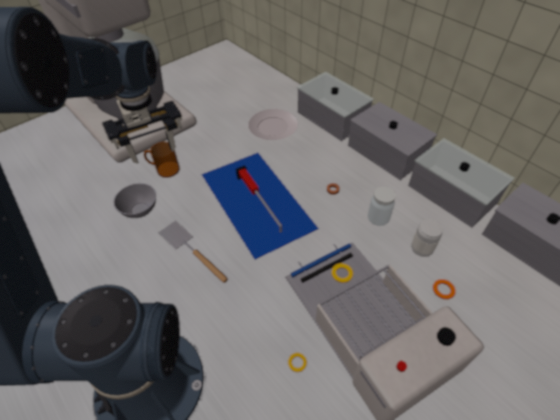

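The final side picture shows the hook upright on the mat (handle (250,182), prong (281,229)), the ring against the rubber (342,272) and nothing else moved. I hand the job in.

```bash
python3 -c "
from workcell import ctrl
print(ctrl.sign_off(), ctrl.get_obs()['clock'])"
```

```text
the job is handed in; nothing more can be done
the job is handed in; nothing more can be done
```

I hooked the yellow ring out from under the guard and drew it up against the rubber stop. I then lifted the hook off, laid it back on the blue mat and handed the job in at about 27 s, with the gripper well clear.

- **Pull:** the ring was held against the rubber with a steady pull of about 8 N. The highest reading at the stop was also about 8 N.
- **Ring:** it read about (0.545, -0.095) m both after the hook came off and at the end, agreeing to about 1 mm. The pictures show it touching the rubber.
- **Hook:** it stands on the mat within about 1–2 mm of where it started. The final side picture shows nothing else moved.
- **Checks that failed or disagreed:**
  - The top and side cameras disagreed by 2–5 mm sideways on the rod throughout, so I averaged them.
  - One ring fit in the top view was spoilt by a stray pixel, and I redid it.
  - My last checking script crashed before the side-camera ring reading, because the hook was no longer in the gripper. The final ring position therefore rests on the top camera and the side picture.

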